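# Offer up the last arm of an oak star base on the indexing table

### The job

The oak star base on the indexing table still lacks one of its six arms. First turn the table by its fitted arms until the empty housing clicks into place in line with the little rest block; then pick up the loose oak arm that matches the fitted ones, lift it high over the covered timber stack and offer it up: level, in line over the empty housing and as far in as the fitted arms are, about 1 cm clear above the hub, without it ever touching the star base or the indexing table. Finish while still holding it there so that I can sight along the joint before it goes in, and leave the other loose things where they lie.

Things in the scene. Friction and masses are not known exactly. Their poses are not given: they have to be found in the camera images.
- index_table: Fixed indexing table to the robot's right: round plywood base, radius 100 mm, 16 mm high, with a tongue (56 mm wide, out to 166 mm) along its own -x. Origin on the turning axis, on the work surface; z up; its -x, roughly towards the robot, points to the station where the arm is fitted. Spring plunger along +x: up to 32 mm high, out to 153 mm. Steel turning plate: radius 85 mm, top at 29 mm.
- hub (a point): Middle of the oak hub's top, on the axis, 54 mm above the work surface. Hub radius 60 mm; six open-topped radial housings 60 degrees apart, 26 mm wide, 19 deep. Five hold oak arms (24 wide, 150 long, 19 mm thick, 24 to 174 mm from the axis, tops flush with the hub, undersides 35 mm above the work surface); one is empty. Bolt on the axis: 18 mm across, 12 mm above the hub.
- rest (a point): Middle of the top of the rest block on the tongue, 34 mm above the work surface, 146 mm from the axis along the table's -x; 30 mm (along the arm) x 44 mm, pale wood with a pencilled centre line. The fitted arms pass over it.
- star (a joint): Angle of the turning part (rad), growing counter-clockwise from above; 0 = empty housing at the station. It clicks in at every multiple of 1.047 (one step); it starts at -1.047 or -2.094 (rarely between), so turn it counter-clockwise one or two steps. A step takes up to 0.5 N m (4.5 N on a fitted arm 115 mm out); let go within 0.3 rad of a click, it springs into it.
- housing (a point): On the turning part: point at hub-top height, 99 mm from the axis, over the line of the empty housing, where the middle of the missing arm belongs. Its own -x points outwards along the housing. The fitted arms lie at every 60 degrees round the axis from it.
- station (a point): Fixed on the table, axes parallel to the table's: 99 mm from the axis along the table's -x, at hub-top height (54 mm above the work surface). The middle of the loose arm's underside must hover about 10 mm above this point, the arm's length along the table's x.
- new_arm: The loose oak arm, same as the fitted ones: 24 mm wide (x), 150 long (y), 19 thick (z), about 50 g. Origin: middle of its underside; either end may go inwards. Lies flat to the robot's left; between it and the table stands the covered timber stack, a fixed diagonal ridge under a blue sheet, up to 220 mm high, from about x 0.42, y 0.07 to x 0.76, y 0.40 (about 0.15 m thick).
- wide_strip: Loose oak strip 36 x 170 x 22 mm, origin at the middle of its underside, length along its y; leave it alone.
- long_stick: Loose square oak stick 23 x 200 x 22 mm, origin at the middle of its underside, length along its y; leave it alone.
- stone_box: Loose closed wooden oilstone box 70 x 190 x 45 mm, origin at the middle of its underside, length along its y; leave it alone.

How it is judged:
By the outcome, as a careful person would: the job done as asked, in the order asked, and still so for the second after the job is handed in, while the arm keeps its last pose, push and grip.
It also fails if it takes over 72 s, if anything falls off the work surface, if the arm or the gripper's body presses on something with over 40 N, if the wrist force passes 120 N, or if a joint passes its speed limit or range.

### The arm

A 6-joint arm with a two-finger parallel gripper is mounted at the origin on a cart in front of the work surface, level with it; the furniture and walls round the work are solid. World frame = base frame: x ahead of the robot, y to its left, z up, the work surface at z = 0. Lengths are in m, angles in rad, forces in N, time in s.
With the tool pointing down it reaches from about 0.3 to 0.95 m from the base axis. Payload 3.1 kg.
Tool frame: the origin (TCP) lies at the very end of the fingers, on their centre line; the grasp point (between the pads) lies 19 mm behind it; z points along the fingers, y is the line along which they close (so a half turn about z gives the same grasp; the last joint's range is limited). The gripper opens to 85 mm and grips with 20 to 120 N. Pads are 22 mm wide; open, the fingers measure 114 mm over their backs; the gripper's body (76 mm by 85 mm) begins 54 mm behind the grasp point. The pads swing forward as they close: fully open they stand 13 mm farther back than shut.
Start: joints at [1.061, 0.308, 1.634, -0, 1.2, -0.07], TCP at [0.266, 0.566, 0.231] pointing down, gripper open.
Joint ranges: [-3.06, 3.06], [-0.79, 1.96], [0.05, 2.63], [-1.19, 4.34], [0.05, 2.64], [-2.94, 2.94]. Speed limits (rad/s): [2.79, 2.79, 3.14, 3.14, 3.14, 3.14].

### API

Orientations are given as a unit quaternion [w, x, y, z].
In Python, from workcell import monitor, vision, arm, nets gives the robot as it stands. The module is installed in compiled form; this text tells all that it offers.
- The arm moves only by the shell command python3 -m crank 'ROWS' [FORCE]. ROWS is JSON, a list of rows, each a list of 5 numbers: the shift along the tool's x, y, z in mm, then the turn about the tool's z in degrees, then the closure, from -1 (fully open) to 1 (shut), so that 0 is half open. In form: [[tx, ty, tz, roll, gripper], ...]. A call has 1 to 12 rows; each row shifts and turns the commanded pose from where the row before left it, along the tool's axes as they then stand; what a row does not reach is not made up. A row lasts 1/8 s, in which the tool goes at most 62.5 mm and 10.7 degrees, less where a joint would pass 70% of its speed; a pose out of reach is approached as far as the arm can. A call is refused whole if a number of a shift passes 62.5 or a number of a turn 10.7, either way. A call with a gripper value outside its range is refused whole. The fingers move at their own pace and stop on an object; FORCE is the grip in N (left out, the last holds). Time passes only in rows, so rows that do not move let the fingers close. It gives the time, the measured TCP pose, the force, the opening and the grip force at its end, in the units of the state.
- monitor.sense(): the state, without advancing time (a new reading comes with each control period).
- vision.capture(name): name is "scene" or "top" or "wrist"; returns (picture, depth): 384x512x3 uint8, blue, green, red; 384x512 float32, m along the optical axis (not along the pixel's ray), 0 where there is no reading.
- vision.get_calibration(name): a dict with "K" (3x3 intrinsics, pixels), "extrinsics" (4x4, takes a point from world to camera coordinates); the wrist camera has in their place "T_tool_cam" (4x4, takes a point from camera to tool coordinates, whose origin is the TCP and whose axes are the flange's). Camera axes: x right, y down, z forward; pixel columns grow to the right and rows downward; lengths in m; the calibration is good to about 2 mm. A picture is of the moment at which its call begins: read the wrist's pose just before it. get_calibration takes no time and is no camera call.
- arm.job_done(): hands the job in; it is judged then, once.
Trained networks look in the newest picture that a camera, given by its name, has taken for a name from the list of things; names that differ only in an ending like _2 or _b are one class to them, and where a whole thing is asked for, a point or a joint stands for the part that bears it (a point fixed in the world has none). Each returns a list of dicts, best first, with "p" (0 to 1); they miss things now and then, are a little off and sometimes report something else, mostly with a low value. They report only what shows in the picture. A call takes as long as a camera call.
- nets.regions_of(query, camera): "region" (384x512 bool, what is visible of it) and "position" ([row, column] in pixels, amid what is visible of it).
- nets.landmark_of(query, camera): "position" ([row, column] in pixels: a listed point, or the origin of a listed thing).
The state is a dict: "t": time; "joints": joint angles; "dq": joint speeds; "joint_torque": joint torques, N m; "tool_pos": TCP position; "tool_rot": TCP orientation; "wrist_force": force on the tool from outside, world axes, zero at the start; "moment": the same for the moment, N m; "grip_width": opening from 0.0 (shut) to 1.0 (fully open); "gripper_force": force on a finger pad.
Only numpy, scipy, OpenCV 4.12 (cv2) and the standard library are available. Lean on these libraries where they do the work, as an engineer would, in place of code of your own. Each camera call takes 0.05 s, during which the arm holds its last target. There are 200 camera calls.

## Working session

There is one attempt and no reset: what is moved stays moved. The work goes in short steps, Python scripts to look and compute and a shell command to move; the robot and the scene stay as the last step left them, time stands still between calls to the robot, and variables do not carry over. Pictures are saved under pics/ and viewed, at most 10 in all, crops included, and the job is handed in when it is done.

```bash
mkdir -p pics; cat > h.py <<'E'
import numpy as np, cv2
from workcell import monitor, vision, arm, nets
from scipy.spatial.transform import Rotation as R
def T_tool(s=None):
    s=s or monitor.sense(); q=s["tool_rot"]; T=np.eye(4)
    T[:3,:3]=R.from_quat([q[1],q[2],q[3],q[0]]).as_matrix(); T[:3,3]=s["tool_pos"]; return T
def cap(name):
    s=monitor.sense(); c=vision.get_calibration(name); p,d=vision.capture(name)
    T=T_tool(s)@c["T_tool_cam"] if name=="wrist" else np.linalg.inv(c["extrinsics"])
    return p,d,c["K"],T
def onplane(rc,z,K,T):
    rc=np.atleast_2d(np.array(rc,float)); r=np.linalg.solve(K,np.c_[rc[:,1],rc[:,0],np.ones(len(rc))].T)
    r=T[:3,:3]@r; o=T[:3,3:]; return (o+r*(z-o[2])/r[2]).T
def cloud(d,K,T):
    v,u=np.mgrid[:d.shape[0],:d.shape[1]]
    P=np.stack([(u-K[0,2])/K[0,0]*d,(v-K[1,2])/K[1,1]*d,d],-1); return P@T[:3,:3].T+T[:3,3]
def rect(mask,z,K,T):
    "min area rect of a region projected on plane z: centre, sizes, long-axis angle deg"
    rc=np.argwhere(mask); P=onplane(rc,z,K,T)[:,:2]
    c,(w,h),_=r=cv2.minAreaRect((P*1000).astype(np.float32)); b=cv2.boxPoints(r)
    e=max((b[1]-b[0],b[2]-b[1]),key=np.linalg.norm)
    return np.round(c,1),round(min(w,h),1),round(max(w,h),1),round(np.degrees(np.arctan2(e[1],e[0]))%180,1)
E
cat > a.py <<'E'
from h import *
for n in ("top","scene"):
    p,d,K,T=cap(n); cv2.imwrite(f"pics/{n}0.png",p)
    print(n,"cam",T[:3,3].round(2))
    for q,z in (("new_arm",.019),("wide_strip",.022),("long_stick",.022),("stone_box",.045)):
        for r in nets.regions_of(q,n)[:3]:
            if r["p"]>.2: print(q,round(r["p"],2),np.round(r["position"]),rect(r["region"],z,K,T))
    for q,z in (("index_table",0),("hub",.054),("rest",.034),("housing",.054),("station",.054)):
        for r in nets.landmark_of(q,n)[:2]:
            if r["p"]>.2: print(q,round(r["p"],2),np.round(r["position"],1),onplane(r["position"],z,K,T).round(4))
s=monitor.sense(); print(s["t"],T_tool(s).round(3))
E
python3 a.py
```

```text
top cam [0.36 0.17 0.94]
new_arm 0.92 [196. 197.] (array([496.3, 355.7]), 31.3, 139.3, np.float32(121.0))
wide_strip 0.58 [162. 148.] (array([584.5, 501.6]), 44.4, 172.2, np.float32(173.3))
long_stick 0.74 [150. 163.] (array([618.1, 453.3]), 27.0, 148.5, np.float32(4.4))
stone_box 0.93 [253. 244.] (array([341.7, 235.9]), 68.0, 187.5, np.float32(91.5))
index_table 0.64 [150.5 387.6] [[ 0.6247 -0.1591  0.    ]]
index_table 0.52 [112.  379.5] [[ 0.7362 -0.1422  0.    ]]
hub 0.92 [145.2 396.6] [[ 0.6235 -0.1639  0.054 ]]
rest 0.58 [194.9 359.2] [[ 0.4955 -0.0676  0.034 ]]
housing 0.61 [112.1 378. ] [[ 0.7142 -0.1201  0.054 ]]
station 0.62 [171.5 374.4] [[ 0.5535 -0.1035  0.054 ]]
scene cam [-0.15 -0.57  1.05]
new_arm 0.55 [177. 227.] (array([484.6, 359.1]), 40.4, 128.9, np.float32(119.2))
wide_strip 0.79 [146. 223.] (array([575.8, 500.7]), 56.2, 176.4, np.float32(173.7))
long_stick 0.65 [153. 238.] (array([595.5, 448.5]), 41.8, 129.4, np.float32(6.8))
index_table 0.93 [255.9 365.6] [[ 0.6161 -0.1594  0.    ]]
hub 0.75 [239.  370.7] [[ 0.6351 -0.1487  0.054 ]]
hub 0.61 [254.2 366.8] [[ 0.584  -0.1787  0.054 ]]
rest 0.56 [248.1 321.2] [[ 0.5104 -0.0743  0.034 ]]
housing 0.84 [219.1 379.3] [[ 0.7155 -0.1129  0.054 ]]
station 0.66 [243.7 337. ] [[ 0.5447 -0.1006  0.054 ]]
1.0 [[-0.905  0.426  0.     0.266]
 [ 0.426  0.905  0.     0.566]
 [ 0.     0.    -1.     0.231]
 [ 0.     0.     0.     1.   ]]
```

```bash
python3 -c "
import cv2
a=cv2.imread('pics/top0.png');cv2.imwrite('pics/top0b.png',cv2.resize(a[40:300,110:460],None,fx=2.2,fy=2.2,interpolation=cv2.INTER_CUBIC))"
```

```text
(no output)
```

View pics/top0b.png

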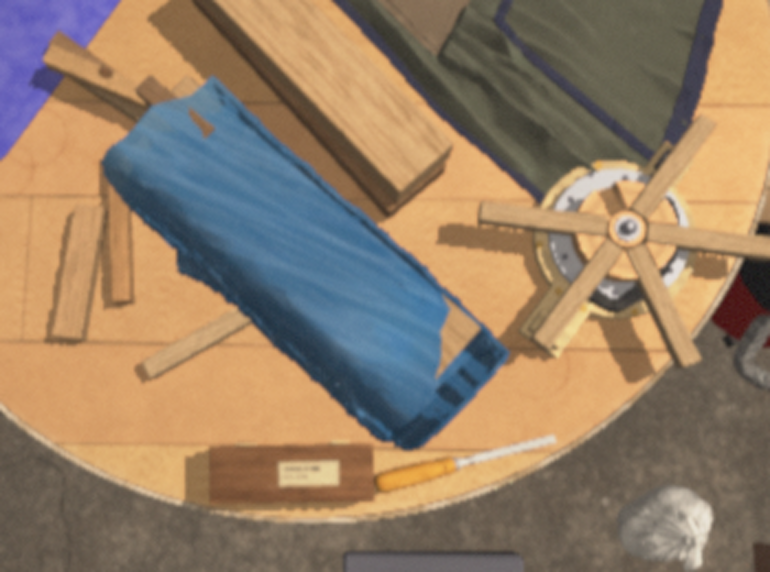

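View pics/scene0.png

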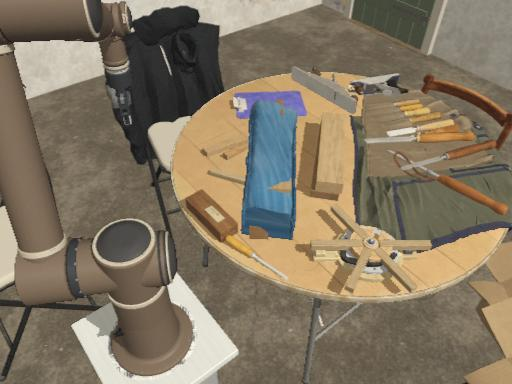

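The top crop shows the hub at about (628,228), with the rest block under an arm at (543,335). The empty housing is at (615,185), pointing up, so the table is two steps short. The loose arm is at (195,345) with one end close to the stack; the strip and stick lie beyond it. The scene view agrees.

```bash
cat >> h.py <<'E'
def delta(p,yaw=None):
    "tool-frame shift (mm) and roll (deg) from present pose to p with tool-y yaw (deg, mod 180)"
    T=T_tool(); d=T[:3,:3].T@(np.array(p)-T[:3,3])*1000
    y=np.degrees(np.arctan2(T[1,1],T[0,1])); r=None
    if yaw is not None: r=-((yaw-y+90)%180-90)   # tool z down: roll sign flips
    return d.round(1),"tooly",y.round(1),"roll",r
E
python3 - <<'E'
from h import *
print(vision.get_calibration("wrist")["T_tool_cam"].round(3)); print(vision.get_calibration("wrist")["K"].round())
p,d,K,T=cap("top"); P=cloud(d,K,T); z=np.where(d>0,P[...,2],0)
for x in np.arange(.36,.66,.03):
    print(round(x,2),[int(1000*np.max(z[(abs(P[...,0]-x)<.015)&(abs(P[...,1]-y)<.015)],initial=0)) for y in np.arange(.48,-.1,-.03)])
print(delta([.46,-.12,.36]))
E
```

```text
[[-0.001 -0.959 -0.283  0.071]
 [ 1.    -0.001 -0.     0.001]
 [ 0.    -0.283  0.959 -0.142]
 [ 0.     0.     0.     1.   ]]
[[300.   0. 252.]
 [  0. 300. 191.]
 [  0.   0.   1.]]
0.36 [2, 4, 2, 5, 3, 47, 48, 48, 49, 48, 49, 47, 151, 156, 25, 19, 12, 8, 7, 3]
0.39 [3, 3, 3, 3, 4, 4, 3, 4, 2, 3, 27, 191, 204, 197, 172, 2, 3, 6, 6, 3]
0.42 [3, 3, 4, 3, 2, 3, 4, 3, 4, 3, 210, 223, 221, 211, 187, 163, 3, 4, 3, 5]
0.45 [3, 3, 22, 20, 2, 4, 3, 3, 2, 221, 232, 229, 223, 212, 201, 176, 153, 4, 4, 5]
0.48 [3, 3, 20, 22, 22, 19, 3, 54, 220, 233, 232, 229, 223, 212, 201, 200, 156, 3, 55, 34]
0.51 [10, 3, 3, 18, 21, 21, 102, 226, 233, 233, 231, 227, 219, 207, 200, 176, 4, 52, 57, 56]
0.54 [23, 23, 3, 3, 3, 176, 229, 234, 233, 231, 226, 220, 212, 206, 177, 2, 4, 4, 57, 57]
0.57 [26, 25, 3, 30, 190, 231, 233, 234, 231, 226, 220, 213, 209, 192, 2, 4, 3, 4, 18, 55]
0.6 [24, 24, 3, 214, 232, 234, 234, 233, 228, 218, 213, 208, 182, 1, 6, 4, 2, 4, 18, 54]
0.63 [25, 27, 222, 232, 234, 233, 232, 226, 218, 213, 208, 0, 2, 2, 3, 3, 56, 56, 57, 57]
0.66 [24, 24, 230, 234, 233, 229, 226, 217, 214, 207, 0, 2, 77, 75, 4, 3, 56, 56, 56, 55]
(array([-467.3, -537.8, -128.7]), 'tooly', np.float64(64.8), 'roll', None)
```

```bash
python3 -m crank '[[0,0,-45,0,0],[0,0,-45,0,1],[0,0,-40,0,1]]' 30; python3 -m crank '[[-38,-44,0,0,1],[-38,-44,0,0,1],[-38,-44,0,0,1],[-38,-44,0,0,1],[-38,-44,0,0,1],[-38,-44,0,0,1],[-38,-44,0,0,1],[-38,-44,0,0,1],[-38,-44,0,0,1],[-38,-44,0,0,1],[-38,-44,0,0,1],[-38,-44,0,0,1]]'
python3 -m crank '[[0,0,0,0,1],[0,0,0,0,1]]'
cat > b.py <<'E'
from h import *
import sys
p,d,K,T=cap("wrist"); cv2.imwrite(f"pics/{sys.argv[1]}.png",p)
for q,z in (("index_table",0),("hub",.054),("rest",.034),("housing",.054),("station",.054)):
    for r in nets.landmark_of(q,"wrist")[:2]:
        if r["p"]>.2: print(q,round(r["p"],2),np.round(r["position"],1),onplane(r["position"],z,K,T).round(4))
P=cloud(d,K,T); ok=d>0
# circle of the bolt / hub from depth: points 60-75 mm
m=ok&(P[...,2]>.060)&(P[...,2]<.075)&(np.hypot(P[...,0]-.623,P[...,1]+.16)<.05)
print("bolt",m.sum(),np.median(P[m],0).round(4) if m.any() else None)
# arm directions: top points at r 100-165 about the axis
c=np.median(P[m],0)[:2] if m.sum()>10 else np.array([.6235,-.1639])
v=P[...,:2]-c; rr=np.hypot(*np.moveaxis(v,-1,0)); a=np.degrees(np.arctan2(v[...,1],v[...,0]))%360
m=ok&(P[...,2]>.045)&(P[...,2]<.062)&(rr>.1)&(rr<.165)
h,_=np.histogram(a[m],72,(0,360)); print({5*i:int(n) for i,n in enumerate(h) if n>15})
print("mean mod60", np.degrees(np.angle(np.mean(np.exp(6j*np.radians(a[m]))))/6)%60, "ztop",np.median(P[m][:,2]))
s=monitor.sense(); print(s["t"],s["tool_pos"],s["wrist_force"])
E
python3 b.py w1
```

```text
t: 1.42
tool_pos: [0.2662, 0.5656, 0.3631]
tool_rot: [0.0, 0.218, 0.976, 0.001]
wrist_force: [0.4, 0.1, -0.2]
grip_width: 0.374
gripper_force: 0.0
t: 2.92
tool_pos: [0.4542, -0.1083, 0.3617]
tool_rot: [0.001, 0.218, 0.976, 0.0]
wrist_force: [0.9, 0.2, -0.3]
grip_width: -0.003
gripper_force: 0.0
t: 3.18
tool_pos: [0.4536, -0.1062, 0.3611]
tool_rot: [-0.0, 0.219, 0.976, 0.0]
wrist_force: [-0.1, -0.6, -0.7]
grip_width: -0.002
gripper_force: 0.0
index_table 0.79 [242.6 264.8] [[ 0.6235 -0.1599  0.    ]]
index_table 0.39 [174.7 287.6] [[ 0.5237 -0.0711  0.    ]]
rest 0.84 [176.5 285.4] [[ 0.5159 -0.0758  0.034 ]]
station 0.76 [203.5 281.9] [[ 0.5484 -0.0982  0.054 ]]
bolt 0 None
{70: 22, 75: 225, 80: 281, 85: 83, 130: 82, 135: 292, 140: 277, 190: 28, 195: 284, 200: 278, 205: 60, 255: 57, 260: 64, 265: 20, 320: 78, 325: 156}
mean mod60 20.813564134903437 ztop 0.05306000834210983
3.475 [ 0.45388589 -0.10525051  0.36148412] [-0.30652369  0.41111412  0.47878789]
```

View pics/w1.png

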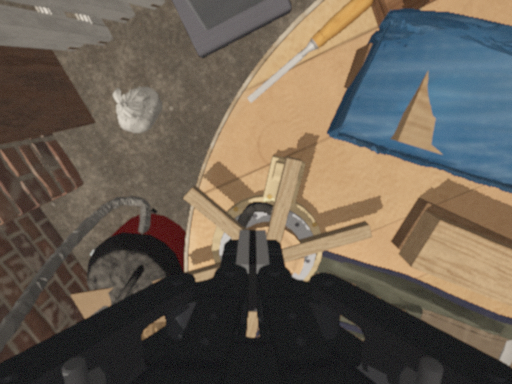

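The wrist view shows the rest block at (285,176) under a fitted arm, with the next arms at about (215,210) and (330,240). The stack is to the right. I'll push the lower-left arm (at 201°) around counter-clockwise.

```bash
cat > arc.py <<'E'
from h import *
import sys
a0,a1,n=map(float,sys.argv[1:4]); c=np.array([.625,-.164]); T=T_tool(); Rm=T[:3,:3]
pts=[[*(c+.13*np.array([np.cos(t),np.sin(t)])),.040] for t in np.radians(np.linspace(a0,a1,int(n)+1))]
print("to start",(Rm.T@(np.array(pts[0])-T[:3,3])*1000).round())
print((np.diff(pts,axis=0)@Rm*1000).round().astype(int).tolist())
E
python3 arc.py 171 311 30
```

```text
to start [-55. -17. 322.]
[[-3, -10, 0], [-4, -10, 0], [-5, -9, 0], [-6, -9, 0], [-6, -8, 0], [-7, -8, 0], [-8, -7, 0], [-8, -7, 0], [-9, -6, 0], [-9, -5, 0], [-10, -4, 0], [-10, -4, 0], [-10, -3, 0], [-10, -2, 0], [-11, -1, 0], [-11, 0, 0], [-11, 1, 0], [-10, 1, 0], [-10, 2, 0], [-10, 3, 0], [-10, 4, 0], [-9, 5, 0], [-9, 5, 0], [-9, 6, 0], [-8, 7, 0], [-7, 7, 0], [-7, 8, 0], [-6, 9, 0], [-5, 9, 0], [-5, 9, 0]]
```

```bash
python3 -m crank '[[-28,-9,20,0,1],[-27,-8,50,0,1],[0,0,50,0,1],[0,0,50,0,1],[0,0,50,0,1],[0,0,50,0,1],[0,0,30,0,1],[0,0,22,0,1],[0,0,0,0,1]]'; python3 arc.py 171 311 30 | head -1
python3 -m crank '[[-3,-10,0,0,1],[-4,-10,0,0,1],[-5,-9,0,0,1],[-6,-9,0,0,1],[-6,-8,0,0,1],[-7,-8,0,0,1],[-8,-7,0,0,1],[-8,-7,0,0,1]]'
```

```text
t: 4.6
tool_pos: [0.4948, -0.1438, 0.0376]
tool_rot: [-0.002, 0.218, 0.976, 0.0]
wrist_force: [1.0, 0.1, -0.6]
grip_width: -0.001
gripper_force: 0.0
to start [-2.  1. -2.]
t: 5.6
tool_pos: [0.5097, -0.2265, 0.0388]
tool_rot: [-0.001, 0.218, 0.976, 0.001]
wrist_force: [0.3, 4.4, 0.1]
grip_width: -0.003
gripper_force: 1.8
```

```bash
python3 -m crank '[[-9,-6,0,0,1],[-9,-5,0,0,1],[-10,-4,0,0,1],[-10,-4,0,0,1],[-10,-3,0,0,1],[-10,-2,0,0,1],[-11,-1,0,0,1],[-11,0,0,0,1],[-11,1,0,0,1],[-10,1,0,0,1],[-10,2,0,0,1]]'
python3 -m crank '[[-10,3,0,0,1],[-10,4,0,0,1],[-9,5,0,0,1],[-9,5,0,0,1],[-9,6,0,0,1],[-8,7,0,0,1],[-7,7,0,0,1],[-7,8,0,0,1],[-6,9,0,0,1]]'; python3 arc.py 311 315 2
```

```text
t: 6.98
tool_pos: [0.6012, -0.2924, 0.0388]
tool_rot: [-0.001, 0.218, 0.976, 0.0]
wrist_force: [-1.5, 1.9, 0.6]
grip_width: -0.002
gripper_force: 1.2
t: 8.1
tool_pos: [0.6934, -0.2759, 0.0396]
tool_rot: [0.0, 0.218, 0.976, -0.0]
wrist_force: [0.6, -0.5, -0.6]
grip_width: -0.001
gripper_force: 0.0
to start [-9. 20. -0.]
[[-2, 4, 0], [-2, 4, 0]]
```

```bash
python3 -m crank '[[0,0,-40,0,1],[0,0,-60,0,1],[0,0,-60,0,1],[0,0,-60,0,1],[30,5,-40,0,1],[50,10,-40,0,1],[55,10,-30,0,1],[55,10,0,0,1],[55,10,0,0,1],[55,10,0,0,1],[40,10,0,0,1],[0,0,0,0,1]]'
python3 b.py w2; python3 a.py | grep -v cam
```

```text
t: 9.6
tool_pos: [0.4131, -0.0725, 0.368]
tool_rot: [0.001, 0.217, 0.976, 0.0]
wrist_force: [-0.9, -0.2, -0.0]
grip_width: -0.001
gripper_force: 0.0
rest 0.75 [201.5 278.2] [[ 0.5123 -0.0701  0.034 ]]
housing 0.8 [231.8 270.7] [[ 0.5485 -0.1014  0.054 ]]
station 0.85 [231.3 271.4] [[ 0.5481 -0.0999  0.054 ]]
bolt 0 None
{75: 154, 80: 231, 85: 175, 195: 218, 200: 249, 205: 124, 325: 27, 330: 33}
mean mod60 22.42026251768606 ztop 0.052989625953679786
9.9 [ 0.41535167 -0.07459748  0.36731252] [-0.1997456  -0.94092313 -0.57374057]
new_arm 0.86 [196. 198.] (array([496.2, 355.7]), 27.7, 137.0, np.float32(120.4))
wide_strip 0.64 [164. 147.] (array([583.3, 502.6]), 43.1, 169.2, np.float32(173.7))
long_stick 0.97 [154. 164.] (array([619.4, 453.8]), 32.1, 152.3, np.float32(5.0))
long_stick 0.26 [165. 147.] (array([584.6, 502.5]), 46.5, 172.9, np.float32(173.4))
stone_box 0.67 [254. 242.] (array([341.8, 235.5]), 68.0, 188.5, np.float32(91.5))
index_table 0.84 [151.  390.3] [[ 0.6232 -0.1664  0.    ]]
housing 0.59 [172.2 372.6] [[ 0.5517 -0.0988  0.054 ]]
station 0.61 [172.7 371.5] [[ 0.5503 -0.
[... 267 characters left out ...]
ay([574.4, 498.1]), 60.7, 178.5, np.float32(173.7))
long_stick 0.63 [150. 236.] (array([590.9, 449.4]), 43.0, 123.3, np.float32(3.8))
stone_box 0.72 [215. 212.] (array([328.2, 224.7]), 83.1, 218.1, np.float32(90.5))
stone_box 0.6 [244. 373.] (array([ 659.1, -181.3]), 273.4, 319.4, np.float32(53.7))
index_table 0.9 [254.7 368.2] [[ 0.6256 -0.1612  0.    ]]
hub 0.85 [239.7 369.6] [[ 0.6305 -0.1485  0.054 ]]
rest 0.82 [248.2 321.5] [[ 0.5108 -0.0751  0.034 ]]
housing 0.66 [243.  338.6] [[ 0.5502 -0.1017  0.054 ]]
station 0.62 [242.2 338.3] [[ 0.5517 -0.0991  0.054 ]]
10.9 [[-0.905  0.426  0.     0.415]
 [ 0.426  0.905  0.    -0.074]
 [-0.     0.    -1.     0.367]
 [ 0.     0.     0.     1.   ]]
```

View pics/w2.png

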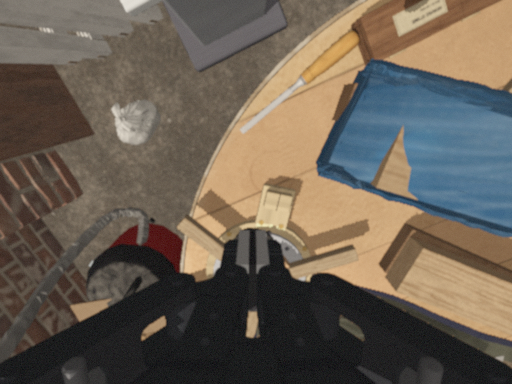

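The empty housing now sits over the rest block, whose pencil line is at (277,207). The fitted arms flank it on both sides, and the housing and station estimates coincide. Next I'll go to the loose arm.

```bash
python3 -c "
from h import *
print(delta([.475,.39,.37],30.7))"
```

```text
(array([142.9, 445.6,  -2.6]), 'tooly', np.float64(64.8), 'roll', np.float64(34.10272876638457))
```

```bash
python3 -m crank '[[16,49,-3,0,1],[16,50,0,0,1],[16,50,0,0,1],[16,50,0,0,1],[16,50,0,0,1],[16,50,0,0,1],[16,50,0,0,1],[16,50,0,0,1],[15,47,0,0,0.5],[0,0,0,10,0],[0,0,0,10,-0.4],[0,0,0,10,-0.4]]'
python3 -m crank '[[0,0,45,4,-0.4],[0,0,20,0,-0.4],[0,0,0,0,-0.4]]'
cat > c.py <<'E'
from h import *
import sys
p,d,K,T=cap("wrist"); cv2.imwrite(f"pics/{sys.argv[1]}.png",p); P=cloud(d,K,T)
for r in nets.regions_of("new_arm","wrist")[:2]:
    print(round(r["p"],2),np.round(r["position"]),rect(r["region"],.019,K,T))
    m=r["region"]&(d>0)&(abs(P[...,2]-.019)<.006); Q=P[m][:,:2]; c=Q.mean(0); w,V=np.linalg.eigh(np.cov(Q.T)); e=V[:,1]
    c0=cv2.minAreaRect((Q*1000).astype(np.float32)); print("depth",m.sum(),np.round(c0[0],1),np.round(c0[1],1),np.degrees(np.arctan2(e[1],e[0]))%180,"z",np.median(P[m][:,2]))
for q in ("new_arm",):
    for r in nets.landmark_of(q,"wrist")[:1]: print("origin",r["p"],onplane(r["position"],0.0,K,T).round(4))
# stack points nearest to the arm line, by height
e=np.array([np.cos(np.radians(120.7)),np.sin(np.radians(120.7))]); n=np.array([-e[1],e[0]])
v=P[...,:2]-np.array([.499,.351]); s=v@e*1000; t=v@n*1000
for z0,z1 in ((.03,.08),(.08,.15),(.15,.25)):
    m=(d>0)&(P[...,2]>z0)&(P[...,2]<z1)&(abs(t)<60)&(s<120); print(z0,m.sum(),np.percentile(s[m],[50,90,98]).round() if m.any() else None)
print(delta([.499,.351,.003],30.7)); s=monitor.sense(); print(s["t"],s["tool_pos"])
E
python3 c.py w3
```

```text
t: 12.4
tool_pos: [0.475, 0.3907, 0.3699]
tool_rot: [-0.0, 0.466, 0.885, -0.0]
wrist_force: [-0.5, -0.1, 0.2]
grip_width: 0.697
gripper_force: 0.0
t: 12.78
tool_pos: [0.4739, 0.3895, 0.3028]
tool_rot: [-0.001, 0.493, 0.87, -0.002]
wrist_force: [-0.0, -0.2, -0.4]
grip_width: 0.697
gripper_force: 0.0
0.82 [177. 258.] (array([498.2, 358.7]), 23.8, 140.5, np.float32(120.1))
depth 1476 [498.6 357.9] [ 23.9 139.1] 119.79693046261632 z 0.018277533346071823
origin 0.74 [[0.5035 0.3492 0.    ]]
0.03 1369 [-64. -49. -44.]
0.08 3005 [-65. -49. -46.]
0.15 7356 [-70. -54. -50.]
(array([-46.2,  -1.4, 304.1]), 'tooly', np.float64(30.8), 'roll', np.float64(0.1272982772469362))
12.925 [0.47588003 0.3909533  0.30706268]
```

View pics/w3.png

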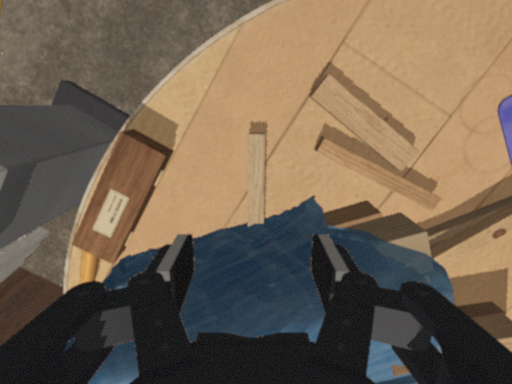

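The wrist view shows the loose arm from (257,123) to (257,222), 24 mm wide. Its far end runs up to the blue sheet, so I'll grip it about 30 mm outboard of its middle and draw it away from the stack first.

```bash
python3 -c "
from h import *
print(delta([.486,.380,.003],30))"
```

```text
(array([-14.7,   2.3, 304.1]), 'tooly', np.float64(30.8), 'roll', np.float64(0.827298277246939))
```

```bash
python3 -m crank '[[-15,2,20,0.8,-0.4],[0,0,50,0,-0.4],[0,0,50,0,-0.4],[0,0,50,0,-0.4],[0,0,50,0,-0.4],[0,0,40,0,-0.4],[0,0,25,0,-0.4],[0,0,12,0,-0.4],[0,0,0,0,-0.4],[0,0,0,0,-0.4]]' 50; python3 -c "
from h import *
print(delta([.486,.380,.003],30))"
```

```text
t: 14.18
tool_pos: [0.4857, 0.3791, 0.0098]
tool_rot: [0.001, 0.5, 0.866, 0.001]
wrist_force: [-1.1, -0.2, -0.0]
grip_width: 0.7
gripper_force: 0.0
(array([0.6, 0.7, 6.8]), 'tooly', np.float64(30.0), 'roll', np.float64(-0.007788574686642846))
```

```bash
python3 -m crank '[[0,1,6,0,-0.4],[0,0,0,0,0],[0,0,0,0,1],[0,0,0,0,1],[0,0,0,0,1],[0,0,0,0,1]]' 50; python3 -m crank '[[2,0,-4,0,1],[12,0,-4,0,1],[15,0,-4,0,1],[15,0,-4,0,1],[15,0,-6,0,1],[0,0,-10,0,1]]'
```

```text
t: 14.92
tool_pos: [0.4857, 0.3794, 0.0029]
tool_rot: [0.0, 0.5, 0.866, 0.0]
wrist_force: [-0.6, -0.5, 2.8]
grip_width: 0.267
gripper_force: 50.8
t: 15.68
tool_pos: [0.4546, 0.4313, 0.0347]
tool_rot: [-0.0, 0.499, 0.867, -0.0]
wrist_force: [-0.0, -0.4, 0.3]
grip_width: 0.265
gripper_force: 50.4
```

```bash
python3 -m crank '[[0,0,-30,0,1],[0,0,-50,0,1],[0,0,-50,0,1],[0,0,-60,0,1],[0,0,-60,0,1],[0,0,-60,0,1],[0,0,-60,0,1],[0,0,-10,-8,1],[0,0,0,-8,1],[0,0,0,-6,1],[0,0,0,0,1]]'; python3 -c "
from h import *
print(delta([.49,-.05,.41],52))"
```

```text
t: 17.05
tool_pos: [0.4558, 0.4296, 0.4149]
tool_rot: [0.0, 0.326, 0.945, 0.0]
wrist_force: [-0.4, -0.2, -0.6]
grip_width: 0.266
gripper_force: 50.4
(array([-322.8, -356.4,    5. ]), 'tooly', np.float64(51.9), 'roll', np.float64(-0.0905384630249273))
```

```bash
python3 -m crank '[[-25,-28,0,0,1],[-33,-36,0,0,1],[-33,-36,0,0,1],[-33,-36,0,0,1],[-33,-36,0,0,1],[-33,-36,0,0,1],[-33,-36,0,0,1],[-33,-36,0,0,1],[-33,-36,0,0,1],[-33,-37,0,0,1],[0,0,0,0,1]]'
python3 -m crank '[[0,0,40,0,1],[0,0,50,0,1],[0,0,40,0,1],[0,0,0,0,1],[0,0,0,0,1]]'
cat > e.py <<'E'
from h import *
import sys
p,d,K,T=cap("wrist"); cv2.imwrite(f"pics/{sys.argv[1]}.png",p); P=cloud(d,K,T)
for q,z in (("rest",.034),("housing",.054),("station",.054),("hub",.054)):
    for r in nets.landmark_of(q,"wrist")[:1]: print(q,round(r["p"],2),np.round(r["position"]),onplane(r["position"],z,K,T).round(4))
Tt=T_tool(); inv=np.linalg.inv(Tt)
Q=P@inv[:3,:3].T+inv[:3,3]
m=(d>0)&(abs(Q[...,2]+.016)<.012)&(abs(Q[...,1])<.02)&(Q[...,0]>.02)&(Q[...,0]<.2)
if m.sum()>30:
    q=Q[m]; print("held outer part tool: n",m.sum(),"x",np.percentile(q[:,0],[1,50,99]).round(4),"y",np.percentile(q[:,1],[2,50,98]).round(4),"z",np.median(q[:,2]).round(4),"dy/dx,dz/dx",np.polyfit(q[:,0],q[:,1],1)[0].round(3),np.polyfit(q[:,0],q[:,2],1)[0].round(3))
# fitted arms: fit axis + angle to points of their tops
from scipy.optimize import least_squares
m=(d>0)&(abs(P[...,2]-.0535)<.006)&(np.hypot(P[...,0]-.625,P[...,1]+.164)<.18)&(np.hypot(P[...,0]-.625,P[...,1]+.164)>.07)
X=P[m][:,:2]
def res(v):
    w=X-v[:2]; a=np.arctan2(w[:,1],w[:,0])-v[2]; k=np.round(a/(np.pi/3))*np.pi/3; return np.hypot(*w.T)*np.sin(a-k)
s=least_squares(res,[.625,-.164,np.radians(142)],loss="soft_l1",f_scale=.008)
a=s.x[2]; print("fit",len(X),s.x[:2].round(4),np.degrees(a).round(2),"rms",np.sqrt(np.mean(s.fun**2)).round(4),"station",(s.x[:2]+.099*np.array([np.cos(a),np.sin(a)])).round(4))
# rest top from depth
m=(d>0)&(abs(P[...,2]-.034)<.004)&(np.hypot(P[...,0]-.511,P[...,1]+.073)<.035)
if m.sum()>20: c0=cv2.minAreaRect((P[m][:,:2]*1000).astype(np.float32)); print("rest depth",m.sum(),np.round(c0[0],1),np.round(c0[1],1),c0[2])
st=monitor.sense(); print(st["t"],st["tool_pos"],delta([.526,-.081,.2],52))
E
python3 e.py w4
```

```text
t: 18.42
tool_pos: [0.4919, -0.0494, 0.4145]
tool_rot: [0.0, 0.329, 0.944, -0.001]
wrist_force: [0.3, 1.3, 0.0]
grip_width: 0.27
gripper_force: 50.4
t: 19.05
tool_pos: [0.4933, -0.0459, 0.2863]
tool_rot: [0.001, 0.325, 0.946, 0.0]
wrist_force: [0.3, -0.6, 1.1]
grip_width: 0.266
gripper_force: 50.4
held outer part tool: n 3055 x [0.0202 0.0334 0.0439] y [-0.0101  0.0012  0.0129] z -0.0156 dy/dx,dz/dx -0.002 0.096
fit 2161 [ 0.628  -0.1574] 143.61 rms 0.0074 station [ 0.5483 -0.0986]
19.3 [ 0.4933187  -0.04636225  0.2863007 ] (array([-46.8,  -7.3,  86.4]), 'tooly', np.float64(52.0), 'roll', np.float64(-0.001053528432123585))
```

View pics/w4.png

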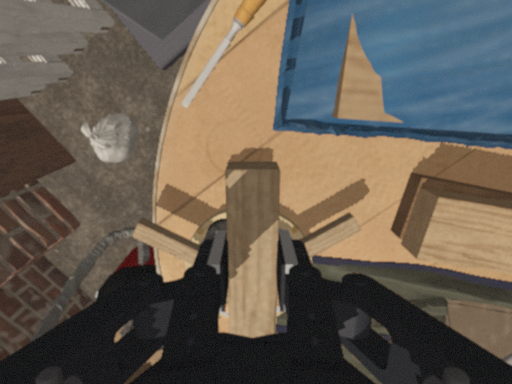

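The view shows the held arm down the middle, with its outer end at (252,165), and fitted arms flanking at (160,240) and (335,235). Next I'll refine the star's axis and direction, and the tilt of the held arm, using the fixed cameras as well.

```bash
cat > f.py <<'E'
from h import *
from scipy.optimize import least_squares
inv=np.linalg.inv(T_tool()); allX=[]
for n in ("top","scene","wrist"):
    p,d,K,T=cap(n); P=cloud(d,K,T)
    if n=="wrist":
        Q=P@inv[:3,:3].T+inv[:3,3]; m=(d>0)&(abs(Q[...,2]+.016)<.010)&(abs(Q[...,1])<.009)&(Q[...,0]>-.04)&(Q[...,0]<.2)
        q=Q[m]
        for lo in np.arange(-.03,.05,.008):
            k=(q[:,0]>=lo)&(q[:,0]<lo+.008); print("x",lo.round(3),k.sum(),"z",(np.median(q[k,2])*1000).round(1) if k.any() else None,end="; ")
        print()
    v=P[...,:2]-[.625,-.162]; r=np.hypot(*np.moveaxis(v,-1,0))
    m=(d>0)&(abs(P[...,2]-.054)<.006)&(r<.172)&(r>.068)
    X=P[m][:,:2]; a=np.degrees(np.arctan2(v[m][:,1],v[m][:,0]))%360; print(n,len(X),{k:int(((a+8-k)%360<60).sum()) for k in (22,82,142,202,262,322)}, "z",np.median(P[m][:,2]).round(4))
    def res(v):
        w=X-v[:2]; a=np.arctan2(w[:,1],w[:,0])-v[2]; k=np.round(a/(np.pi/3))*np.pi/3; return np.hypot(*w.T)*np.sin(a-k)
    s=least_squares(res,[.625,-.162,np.radians(142)],loss="soft_l1",f_scale=.008); a=s.x[2]
    print("fit",s.x[:2].round(4),np.degrees(a).round(2),"rms",np.sqrt(np.mean(s.fun**2)).round(4),"station",(s.x[:2]+.099*np.array([np.cos(a),np.sin(a)])).round(4))
    cv2.imwrite(f"pics/{n}5.png",p)
    for qq,z in (("station",.054),("housing",.054),("hub",.054)):
        for r in nets.landmark_of(qq,n)[:1]: print(" ",qq,round(r["p"],2),onplane(r["position"],z,K,T).round(4))
E
python3 f.py
```

```text
top 960 {22: 372, 82: 355, 142: 0, 202: 135, 262: 0, 322: 98} z 0.0533
fit [ 0.6293 -0.1572] 143.66 rms 0.0073 station [ 0.5496 -0.0986]
  station 0.91 [[ 0.5501 -0.1044  0.054 ]]
  housing 0.95 [[ 0.554  -0.0951  0.054 ]]
  hub 0.88 [[ 0.6289 -0.1622  0.054 ]]
scene 1303 {22: 198, 82: 232, 142: 10, 202: 283, 262: 319, 322: 261} z 0.0544
fit [ 0.6222 -0.1577] 143.78 rms 0.0075 station [ 0.5424 -0.0992]
  station 0.9 [[ 0.5409 -0.1047  0.054 ]]
  housing 0.87 [[ 0.5442 -0.109   0.054 ]]
  hub 0.72 [[ 0.6316 -0.1503  0.054 ]]
x -0.03 495 z -13.5; x -0.022 514 z -13.6; x -0.014 543 z -13.5; x -0.006 570 z -13.6; x 0.002 598 z -13.7; x 0.01 623 z -13.7; x 0.018 658 z -13.7; x 0.026 694 z -13.8; x 0.034 737 z -13.8; x 0.042 376 z -13.2; 
wrist 2071 {22: 0, 82: 932, 142: 0, 202: 1139, 262: 0, 322: 0} z 0.0531
fit [ 0.6282 -0.1572] 143.68 rms 0.0074 station [ 0.5485 -0.0986]
```

```bash
python3 -m crank '[[-20,-4,0,-1.7,1],[-27,-4,10,0,1],[0,0,40,0,1],[0,0,45,0,1],[0,0,40,0,1],[0,0,20,0,1],[0,0,0,0,1],[0,0,0,0,1],[0,0,0,0,1]]'; python3 -c "
from h import *
print(delta([.5248,-.0808,.068],53.7))"
```

```text
t: 21.02
tool_pos: [0.5263, -0.0813, 0.131]
tool_rot: [0.002, 0.311, 0.95, 0.0]
wrist_force: [-0.9, -0.4, 0.4]
grip_width: 0.266
gripper_force: 50.4
(array([ 1.6, -0.6, 63. ]), 'tooly', np.float64(53.7), 'roll', np.float64(0.0012335729424250985))
```

```bash
python3 -m crank '[[1,-1,20,0,1],[0,0,20,0,1],[0,0,13,0,1],[0,0,0,0,1],[0,0,0,0,1]]'; python3 -c "
from h import *
print(delta([.5248,-.0808,.068],53.7))"; python3 f.py | grep -v '^  '; python3 - <<'E'
from h import *
w=cv2.imread('pics/wrist5.png')[100:384,100:420]; s=cv2.imread('pics/scene5.png')[190:310,290:450]
w=cv2.resize(w,(390,346)); s=cv2.resize(s,(400,300)); c=np.zeros((350,800,3),np.uint8); c[:346,:390]=w; c[:300,395:795]=s; cv2.imwrite('pics/m6.png',c)
E
```

```text
t: 21.65
tool_pos: [0.5243, -0.0813, 0.0772]
tool_rot: [0.001, 0.311, 0.95, 0.0]
wrist_force: [0.5, 0.3, -0.8]
grip_width: 0.268
gripper_force: 50.4
(array([-0. ,  0.7,  9.2]), 'tooly', np.float64(53.7), 'roll', np.float64(0.005010051828321593))
top 1000 {22: 375, 82: 367, 142: 0, 202: 0, 262: 0, 322: 258} z 0.0534
fit [ 0.6285 -0.1583] 143.66 rms 0.0072 station [ 0.5488 -0.0996]
scene 1225 {22: 200, 82: 143, 142: 12, 202: 282, 262: 316, 322: 272} z 0.0542
fit [ 0.6222 -0.1579] 143.78 rms 0.0076 station [ 0.5423 -0.0994]
x -0.03 501 z -14.9; x -0.022 513 z -14.9; x -0.014 539 z -15.0; x -0.006 572 z -15.0; x 0.002 605 z -15.0; x 0.01 616 z -15.0; x 0.018 655 z -15.1; x 0.026 706 z -15.0; x 0.034 722 z -15.1; x 0.042 363 z -14.3; 
wrist 4721 {22: 15, 82: 2156, 142: 0, 202: 2550, 262: 0, 322: 0} z 0.0532
fit [ 0.6286 -0.153 ] 144.48 rms 0.0074 station [ 0.548  -0.0955]
```

View pics/m6.png

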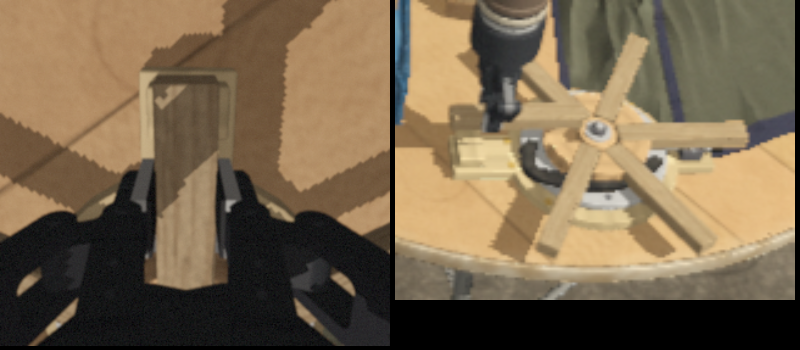

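The held arm lies along the tongue and rest block, which spans about x=140–237 in the left panel; the arm spans 153–217. It is level and clear above the hub. I'll check the sideways centring against the tongue and rest edges by depth.

```bash
python3 - <<'E'
from h import *
p,d,K,T=cap("wrist"); P=cloud(d,K,T); inv=np.linalg.inv(T_tool()); Q=(P@inv[:3,:3].T+inv[:3,3])*1000
for n,z in (("tongue",.016),("rest",.034),("held",P[...,2][(abs(Q[...,1])<8)&(abs(Q[...,0]-20)<15)&(d>0)&(abs(Q[...,2]+15)<8)].mean())):
    m=(d>0)&(abs(P[...,2]-z)<.0045)&(abs(Q[...,1])<45)&(Q[...,0]>0)&(Q[...,0]<45)
    for lo in (0,10,20,30,38):
        k=m&(Q[...,0]>=lo)&(Q[...,0]<lo+8)
        if k.sum()>20: y=Q[k][:,1]; print(n,round(z,4),lo,k.sum(),"y",np.percentile(y,[1,99]).round(1),"mid",np.percentile(y,[1,99]).mean().round(1))
    if m.sum(): print("  x range",np.percentile(Q[m][:,0],[1,99]).round(1))
s=monitor.sense(); print(s["t"],s["tool_pos"],s["wrist_force"])
E
```

```text
tongue 0.016 0 122 y [-25.9  30.1] mid 2.1
tongue 0.016 10 118 y [-25.5  29.7] mid 2.1
tongue 0.016 20 146 y [-25.1  30.2] mid 2.5
tongue 0.016 30 405 y [-24.7  29.5] mid 2.4
  x range [ 0.7 34.7]
rest 0.034 0 141 y [-19.8  23.9] mid 2.0
rest 0.034 10 161 y [-19.5  24.1] mid 2.3
rest 0.034 20 162 y [-19.1  23.8] mid 2.4
  x range [ 0.6 29.1]
held 0.092 0 1006 y [-23.4  25.4] mid 1.0
held 0.092 10 924 y [-15.7  17.8] mid 1.1
held 0.092 20 881 y [-10.9  12.9] mid 1.0
held 0.092 30 948 y [-10.6  12.6] mid 1.0
held 0.092 38 793 y [-10.9  12.6] mid 0.9
  x range [ 0.5 43.5]
22.3 [ 0.52348541 -0.08117374  0.07637941] [ 0.36760944  0.25700983 -0.27414732]
```

```bash
python3 -m crank '[[-1,1,5,0,1],[-0.5,0,4,0,1],[0,0,0,0,1],[0,0,0,0,1],[0,0,0,0,1],[0,0,0,0,1],[0,0,0,0,1],[0,0,0,0,1]]'; python3 - <<'E'
from h import *
p,d,K,T=cap("wrist"); P=cloud(d,K,T); inv=np.linalg.inv(T_tool()); Q=(P@inv[:3,:3].T+inv[:3,3])*1000
for n,z in (("tongue",.016),("rest",.034),("held",.083)):
    m=(d>0)&(abs(P[...,2]-z)<.0045)&(abs(Q[...,1])<45)&(Q[...,0]>20)&(Q[...,0]<60)
    print(n,np.percentile(Q[m][:,1],[1,99]).mean().round(1),"xmax",np.percentile(Q[m][:,0],99).round(1),"z",np.median(P[m][:,2]).round(4))
p,d,K,T=cap("top"); P=cloud(d,K,T); v=P[...,:2]-[.6285,-.1575]; s=v@[np.cos(np.radians(143.7)),np.sin(np.radians(143.7))]; t=v@[-np.sin(np.radians(143.7)),np.cos(np.radians(143.7))]
m=(d>0)&(abs(t)<.02)&(s>.015)&(s<.1)&(P[...,2]>.07)&(P[...,2]<.09); print("top cam held",m.sum(),np.median(P[m][:,2]) if m.any() else None)
s=monitor.sense(); print(s["t"],s["tool_pos"],s["dq"].round(3) if hasattr(s["dq"],"round") else s["dq"],s["wrist_force"],s["gripper_force"])
E
```

```text
t: 23.3
tool_pos: [0.5253, -0.0812, 0.0675]
tool_rot: [0.0, 0.311, 0.95, 0.0]
wrist_force: [-0.3, 0.1, 0.0]
grip_width: 0.267
gripper_force: 50.4
tongue 1.3 xmax 36.3 z 0.0151
rest 1.1 xmax 31.1 z 0.0332
held 0.9 xmax 43.5 z 0.083
top cam held 0 None
23.4 [ 0.52532415 -0.08124544  0.06743431] [ 0.002  0.001 -0.     0.001 -0.001 -0.002] [-0.64846444  0.40032563 -0.96714505] 50.425204038619995
```

```bash
python3 -c "
from workcell import arm; print(arm.job_done())"
```

```text
the job is handed in; nothing more can be done
None
```

The job is handed in: the table is clicked in with its empty housing at the rest block, and the gripper is still holding the matching arm level, in line and fully in over that housing, about 11 mm above the hub by depth measurement. The other loose things were not moved, and it took about 23 s of the 72 s allowed.

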